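# Lock the telescoping prop and lay the drive shaft in the stand

### The arm

A 6-joint arm with a two-finger parallel gripper is mounted at the origin on the work surface. World frame = base frame: x ahead of the robot, y to its left, z up, the work surface at z = 0. Lengths are in m, angles in rad, forces in N, time in s.
With the tool pointing down it reaches from about 0.2 to 0.875 m from the base axis. Payload 3.4 kg.
Tool frame: the origin (TCP) lies between the finger pads, 19 mm behind the fingertips; this is the grasp point; z points along the fingers, y is the line along which they close (so a half turn about z gives the same grasp; the last joint's range is limited). The gripper opens to 94 mm and grips with 3 to 60 N. Pads are 16 mm wide; open, the fingers measure 119 mm over their backs; the gripper's body (75 mm by 177 mm) begins 78 mm behind the grasp point.
Start: joints at [1.132, 0.276, 1.505, -0, 1.361, -0.121], TCP at [0.18, 0.546, 0.224] pointing down, gripper open.
Joint ranges: [-2.89, 2.89], [-0.75, 2.08], [0.22, 2.7], [-1.18, 4.32], [0.11, 2.71], [-2.7, 2.7]. Speed limits (rad/s): [2.57, 2.57, 3.14, 3.14, 3.14, 3.14].

### API

Orientations are given as a unit quaternion [w, x, y, z].
In Python, from cell import r, vision, nets gives the robot as it stands.
- The arm moves only by the shell command python3 -m crank 'ROWS' [OPENING]. ROWS is text: rows parted by semicolons, each of 6 numbers parted by spaces: the shift along the tool's x, y, z in units of 25 mm (1.0 is 25 mm), then the turn, a rotation vector about the tool's x, y, z in units of 5 degrees (1.0 is 5 degrees). In form: x y z wx wy wz; .... A call has 1 to 8 rows; each row shifts and turns the commanded pose from where the row before left it, along the tool's axes as they then stand; what a row does not reach is not made up. A row lasts 1/12 s, in which the tool goes at most 41.7 mm and 7.16 degrees, less where a joint would pass 70% of its speed; a pose out of reach is approached as far as the arm can. A call is refused whole if a number of a shift passes 1 or a number of a turn 1, either way. A call with a gripper value outside its range is refused whole. OPENING is the finger opening in mm, from 0 to 94, set as the call begins (- or left out, the last holds). The fingers move at their own pace and stop on an object; the grip force is fixed at half the most. Time passes only in rows, so rows that do not move let the fingers close. It gives the time, the measured TCP pose, the force, the opening and the grip force at its end, in the units of the state.
- r.get_state(): the state, without advancing time (a new reading comes with each control period).
- vision.snapshot(name): name is "scene" or "top" or "wrist"; returns the picture (400x640x3 uint8, red, green, blue); there is no depth.
- vision.camera_params(name): a dict with "mtx" (3x3 intrinsics, pixels), "T" (4x4, takes a point from camera to world coordinates). Camera axes: x right, y up, looking along -z (the intrinsics and any distortion apply to the point x, -y, -z); pixel columns grow to the right and rows downward; lengths in m; the calibration is good to about 2 mm. A picture is of the moment at which its call begins: read the wrist's pose just before it. camera_params takes no time and is no camera call; for the wrist camera it gives the pose at the moment of the call.
- r.finish_job(): hands the job in; it is judged then, once.
Trained networks look in the newest picture that a camera, given by its name, has taken for a name from the list of things; names that differ only in an ending like _2 or _b are one class to them, and where a whole thing is asked for, a point or a joint stands for the part that bears it (a point fixed in the world has none). Each returns a list of dicts, best first, with "p" (0 to 1); they miss things now and then, are a little off and sometimes report something else, mostly with a low value. They report only what shows in the picture. A call takes as long as a camera call.
- nets.spot_in(name, camera): "location" ([column, row] in pixels, amid what is visible of it).
The state is a dict: "clock": time; "joint_pos": joint angles; "joint_vel": joint speeds; "tau": joint torques, N m; "tcp_pos": TCP position; "tcp_rot": TCP orientation; "contact_force": force on the tool from outside, world axes, zero at the start; "ft_torque": the same for the moment, N m; "finger_gap": finger opening in m; "grasp_force": force on a finger pad.
Only numpy, scipy, OpenCV 4.12 (cv2) and the standard library are available. Lean on these libraries where they do the work, as an engineer would, in place of code of your own. Each camera call takes 0.05 s, during which the arm holds its last target. There are 200 camera calls.

### The job

Get the shaft stand ready and load it: raise its telescoping prop, by feel, until the sprung button clicks out through the next hole, easing off at once so that the button is not strained. Let go of the prop, standing locked on its button, and lay the drive shaft gently across both forks. Leave the glass jar and the spray can standing where they are.

Things in the scene. Friction and masses are not known exactly. Their poses are not given: they have to be found in the camera images.
- rail: Dark steel base plate of the shaft stand, 90 x 310 x 10 mm, fixed to the bench. Origin at the centre of its underside, x across, y along its length, z up. It carries the telescoping prop at one end and the fixed post at the other, at rail y = +100 mm and -100 mm, either way round.
- prop_foot: Grey foot of the telescoping prop, 64 x 60 x 30 mm, fixed on the rail. Origin at the centre of its underside (10 mm above the bench), axes parallel to the rail's; z is the prop's axis.
- prop_tube (a point): On the prop's axis, 30 mm above the foot's origin, where the fixed grey square outer tube (34 mm outside, 3 mm wall) rises, to 115 to 139 mm above the foot's origin. Its +x face (away from the robot) has two 12 mm round holes, 34 mm apart. The tube's depth in the foot differs each time: the lower hole's centre is 67 to 91 mm above the foot's origin, to be found by feel.
- ram: Inner part of the prop: bright steel 26 mm square tube that slides only up and down in the outer tube, V fork on top. 0.3 kg, stiff: stays at any height; raising it takes about 7 to 9 N. Origin: fork seat, where the axis of an 18 mm shaft comes to lie; z up, x across the V, y along the shaft. It is 196 mm above the foot's origin when fully down and starts 0 to 16 mm higher.
- ram_grip (a point): Middle of the ram's fork plate, 24 mm below the ram's origin: a good place for the TCP to pinch it from above. Plate 14 mm thick (closing along the ram's y), its plain part 40 mm wide in x, from 55 to 13 mm below the ram's origin; tube top 50 mm below it. The 45 degree cheeks of the V rise to 16 mm above the origin and open 56 mm wide.
- button: Sprung steel button, 10 mm thick, in the ram's +x side, 158 mm below its origin; starts inside the outer tube below the lower hole. Origin: rounded tip, 14 mm from the prop's axis when held in, 20 to 21 mm when out (3.5 mm proud). Spring 2 to 5 N. Once out it blocks the ram both ways, 2 mm play: a hard stop. Over 22 N on it (spring included), or meeting the stop at over 15 mm/s, strains it.
- post: Fixed grey post with a steel V fork of the same shape and direction as the ram's. Origin at the centre of its underside (on the rail). Its fork seat is 237 mm above this origin; the ram locked in the lower hole comes to within 15 mm of the same height.
- post_fork (a point): Fork seat of the fixed post: where the axis of the shaft lies; axes parallel to the rail's.
- shaft: Loose steel drive shaft, 0.45 to 0.8 kg: rod 18 mm thick, 270 mm long along its x axis, origin at its middle. Square flange 44 x 44 x 10 mm at each end (centred 130 mm from the middle), dark 26 mm collars 49 to 67 mm either side of the middle. It starts lying on its flanges, axis 22 mm up; grip it at the plain middle. The forks, 200 mm apart, take it between flanges and collars.
- jar: Glass jar with steel lid, 60 mm in diameter, 95 mm high, origin at the centre of its underside. To be left alone.
- spray_can: Spray can, 62 mm in diameter, 170 mm high, origin at the centre of its underside. To be left alone.

How it is judged:
On the way:
1. the ram has been raised until its button stands out through the lower (next) hole of the outer tube (x of button in the frame of prop_foot above 0.019 m and z of button in the frame of prop_foot below 0.096 m), for 0.2 s.
At the end, for the whole second after the job is handed in: Button out through the lower hole (tip over 19 mm from the prop's axis); shaft still in both V forks (over 0.5 N on each), its middle within 12 mm across, 30 mm along the rail and 228 to 266 mm up, in line within 0.12 rad; jar and spray can upright (all of step 1 and contact force between shaft and ram above 0.5 N and contact force between shaft and post above 0.5 N and x of shaft in the frame of rail between -0.012 and 0.012 m and y of shaft in the frame of rail between -0.03 and 0.03 m and z of shaft in the frame of rail between 0.228 and 0.266 m and angle between the x axis of shaft and the y axis of rail, either way round below 0.12 rad and linear speed of shaft below 0.02 m/s and angular speed of shaft below 0.2 rad/s and angle between each of jar, spray_can's own z axis and vertical below 0.2 rad); the robot touches nothing.
It fails at once if the button is strained with more than 22 N (contact force between button and anything else above 22 N).
It fails at once if the glass jar is moved by more than 40 mm or knocked over (distance of jar from where it was at the start of the episode above 0.04 m or angle between jar's own z axis and vertical above 0.6 rad).
It fails at once if the spray can is moved by more than 40 mm or knocked over (distance of spray_can from where it was at the start of the episode above 0.04 m or angle between spray_can's own z axis and vertical above 0.6 rad).
It also fails if it takes over 64 s, if anything falls off the work surface, if the arm or the gripper's body presses on something with over 40 N, if the wrist force passes 120 N, or if a joint passes its speed limit or range.

## Working session

There is one attempt and no reset: what is moved stays moved. The work goes in short steps, Python scripts to look and compute and a shell command to move; the robot and the scene stay as the last step left them, time stands still between calls to the robot, and variables do not carry over. Pictures are saved under pics/ and viewed, at most 10 in all, crops included, and the job is handed in when it is done.

```bash
ls; mkdir -p pics; cat > h.py <<'E'
import numpy as np, cv2
from cell import r, vision, nets
from scipy.spatial.transform import Rotation as R
def snap(c,f=None):
    im=vision.snapshot(c)
    if f: cv2.imwrite('pics/'+f,im[:,:,::-1])
    return im
def ray(c,px):
    P=vision.camera_params(c);K=np.array(P['mtx']);T=np.array(P['T'])
    d=np.linalg.inv(K)@[px[0],px[1],1]; d=T[:3,:3]@[d[0],-d[1],-d[2]]
    return T[:3,3],d
def at(c,px,z):
    o,d=ray(c,px); return o+d*(z-o[2])/d[2]
def proj(c,p):
    P=vision.camera_params(c);K=np.array(P['mtx']);T=np.array(P['T'])
    q=T[:3,:3].T@(np.array(p)-T[:3,3]); u=K@[q[0],-q[1],-q[2]]; return u[:2]/u[2]
E
python3 - <<'E'
from h import *
print(r.get_state())
for c in ['scene','top']:
    snap(c,c+'1.png'); P=vision.camera_params(c); print(c,P)
    for n in ['rail','prop_foot','ram','ram_grip','post','post_fork','shaft','jar','spray_can','button','prop_tube']:
        print(n,[(np.round(q['location']).tolist(),round(q['p'],2)) for q in nets.spot_in(n,c)[:2]])
E
```

```text
pics
{'clock': 0.0, 'joint_pos': array([ 1.13202315e+00,  2.76577078e-01,  1.50609520e+00, -5.69009662e-06,
        1.36071287e+00, -1.21028177e-01]), 'joint_vel': array([-0.0002695 , -0.00045376, -0.00054494,  0.00072403, -0.00098657,
       -0.00044926]), 'tau': array([-5.49961933e-04, -4.04592919e+01, -2.37228173e+01,  7.01093464e-02,
        3.44104017e-02, -1.36167591e-04]), 'tcp_pos': array([0.17944082, 0.54572748, 0.22343006]), 'tcp_rot': array([-2.44923359e-04,  1.58204355e-01,  9.87405985e-01, -8.62135106e-04]), 'contact_force': array([-0.00711331, -0.04829217, -0.36380505]), 'ft_torque': array([0.01961876, 0.01532555, 0.00229321]), 'grasp_force': 0.0, 'finger_gap': 0.09411307602287566}
scene {'mtx': array([[405.03001143,   0.        , 323.00374827],
       [  0.        , 405.03001143, 195.09718207],
       [  0.        ,   0.        ,   1.        ]]), 'T': array([[-0.00874002, -0.72553282,  0.68813207,  1.32855882],
       [ 0.99986252,  0.00335647,  0.01623823,  0.06229536],
       [-0.01409106,  0.68817938,  0.72540373,  0.95268292],
       [ 0.        ,  0.        ,  0. 
[... 428 characters left out ...]
[  0.        , 403.1959802 , 198.77366891],
       [  0.        ,   0.        ,   1.        ]]), 'T': array([[ 0.02613759,  0.98407478, -0.1758228 ,  0.39164594],
       [-0.99950655,  0.02266114, -0.02175166,  0.03408773],
       [-0.01742091,  0.17630458,  0.98418149,  1.18739283],
       [ 0.        ,  0.        ,  0.        ,  1.        ]])}
rail [([286.0, 195.0], 0.69)]
prop_foot [([314.0, 181.0], 0.71)]
ram [([313.0, 175.0], 0.6)]
ram_grip [([315.0, 173.0], 0.54)]
post [([245.0, 196.0], 0.64)]
post_fork [([242.0, 196.0], 0.94)]
shaft [([428.0, 215.0], 0.82)]
jar [([358.0, 140.0], 0.64)]
spray_can [([219.0, 243.0], 0.98)]
button [([314.0, 185.0], 0.4)]
prop_tube [([312.0, 182.0], 0.64)]
```

```bash
python3 - <<'E'
import cv2
a=cv2.imread('pics/top1.png')[90:290,180:500];cv2.imwrite('pics/top1c.png',cv2.resize(a,None,fx=2.5,fy=2.5,interpolation=cv2.INTER_CUBIC))
a=cv2.imread('pics/scene1.png')[130:330,180:500];cv2.imwrite('pics/scene1c.png',cv2.resize(a,None,fx=2.5,fy=2.5,interpolation=cv2.INTER_CUBIC))
E
```

```text
(no output)
```

View pics/top1c.png

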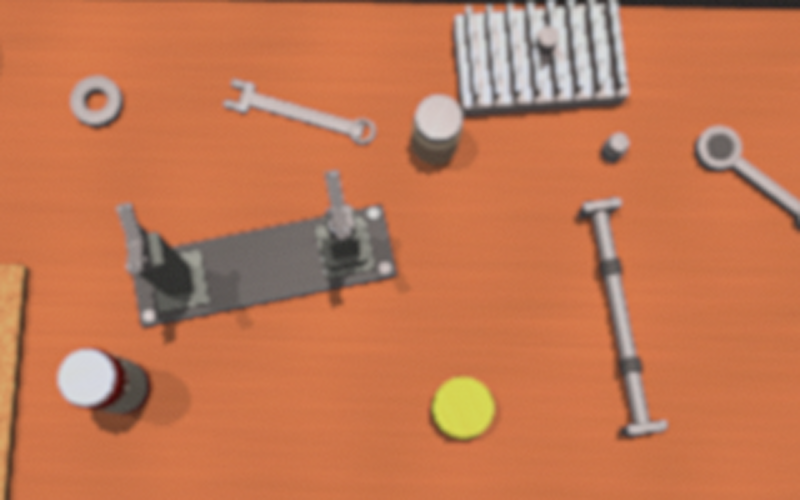

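View pics/scene1c.png

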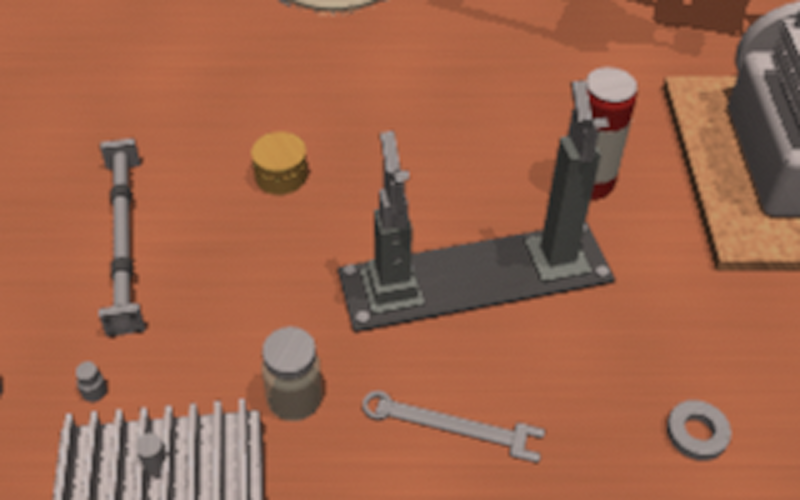

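```bash
python3 - <<'E'
from h import *
from scipy.optimize import least_squares
f=lambda c,p:np.array(p)/2.5+([180,90] if c=='top' else [180,130])
# corners rail frame: x away, y left
obs=[('top',(380,207),(.045,-.155)),('top',(395,273),(-.045,-.155)),('top',(143,325),(-.045,.155)),
('scene',(338,268),(-.045,-.155)),('scene',(355,329),(.045,-.155)),('scene',(613,280),(.045,.155)),('scene',(597,228),(-.045,.155))]
def res(v):
    x,y,a=v;M=R.from_euler('z',a).as_matrix();o=[]
    for c,p,q in obs:
        o+=list(proj(c,M@[q[0],q[1],.01]+[x,y,0])-f(c,p))
    return o
s=least_squares(res,[.43,.13,.2],x_scale=.1);print(s.x,np.round(s.fun.reshape(-1,2),1))
x,y,a=s.x;M=R.from_euler('z',a).as_matrix()
W=lambda p:M@p+[x,y,0]
print('prop',W([0,-.1,0]),'post',W([0,.1,0]))
for h in (.196,.204,.212):
  z=.01+h+.016
  for c in('top','scene'):
    o=180,(90 if c=='top' else 130)
    print(h,c,[np.round((proj(c,W([sx,-.1,z]))-o)*2.5).tolist() for sx in(-.028,.028)])
for c in('top','scene'):
    o=180,(90 if c=='top' else 130)
    print('postfork',c,[np.round((proj(c,W([sx,.1,.247+.016]))-o)*2.5).tolist() for sx in(-.028,.028)])
print('shaft',[at('top',f('top',p),.022) for p in((610,267),(629,365),(602,208),(647,428))])
print('shaft sc',[at('scene',f('scene',p),.022) for p in((121,193),(121,267),(120,155),(122,320))])
print('jar',at('top',f('top',(438,120)),.095),'can',at('top',f('top',(88,377)),.17))
E
```

```text
[0.61183853 0.18008761 0.20832116] [[ 0.1 -2. ]
 [-0.3  0.6]
 [-2.6 -1.2]
 [-0.2 -1.1]
 [-1.  -0.3]
 [ 1.5  0.6]
 [-3.1 -2.1]]
prop [0.63252029 0.08224966 0.        ] post [0.59115676 0.27792556 0.        ]
0.196 top [[340.0, 230.0], [329.0, 176.0]]
0.196 scene [[388.0, 141.0], [400.0, 181.0]]
0.204 top [[339.0, 229.0], [329.0, 174.0]]
0.204 scene [[388.0, 135.0], [400.0, 175.0]]
0.212 top [[339.0, 227.0], [329.0, 172.0]]
0.212 scene [[388.0, 130.0], [401.0, 170.0]]
postfork top [[128.0, 259.0], [120.0, 202.0]]
postfork scene [[581.0, 83.0], [601.0, 120.0]]
shaft [array([ 0.61245003, -0.23278333,  0.022     ]), array([ 0.49825172, -0.25254399,  0.022     ]), array([ 0.68325987, -0.22459696,  0.022     ]), array([ 0.42708011, -0.27143688,  0.022     ])]
shaft sc [array([ 0.49595395, -0.25083945,  0.022     ]), array([ 0.61099168, -0.23126725,  0.022     ]), array([ 0.43060157, -0.26324557,  0.022     ]), array([ 0.68480614, -0.21759557,  0.022     ])]
jar [ 0.76321071 -0.02550032  0.095     ] can [0.45914195 0.32871149 0.17      ]
```

```bash
cat >> h.py <<'E'
def need(p,yaw=None):
    s=r.get_state();q=s['tcp_rot'];M=R.from_quat([q[1],q[2],q[3],q[0]]).as_matrix()
    print('t',s['clock'],'tcp',np.round(s['tcp_pos'],4),'F',np.round(s['contact_force'],1),'gap',round(s['finger_gap'],4),'gf',s['grasp_force'])
    print('yaw of tool y deg',np.degrees(np.arctan2(M[1,1],M[0,1])),'zaxis',np.round(M[:,2],3))
    if yaw is not None: print('turn tool z units',-(yaw-np.degrees(np.arctan2(M[1,1],M[0,1])))/5)
    print('shift units',np.round(M.T@(np.array(p)-s['tcp_pos'])/.025,2))
E
python3 -m crank '0 0 -0.75 0 0 -1;0 0 -0.75 0 0 -1;0 0 -0.75 0 0 -1;0 0 -0.75 0 0 -1;0 0 -0.75 0 0 -1;0 0 -0.75 0 0 -1;0 0 0 0 0 0'
python3 -c "
from h import *
need([.632,.08,.33],101.94)"
```

```text
clock: 1.78
tcp_pos: [0.1804, 0.5477, 0.3408]
tcp_rot: [0.002, -0.103, 0.995, 0.003]
contact_force: [-0.8, 0.5, 0.8]
finger_gap: 0.0939
grasp_force: 0.0
t 1.7833 tcp [0.1804 0.5477 0.3408] F [-0.8  0.5  0.8] gap 0.0939 gf 0.0
yaw of tool y deg 101.87388319933807 zaxis [ 0.003  0.007 -1.   ]
turn tool z units -0.01322336013238612
shift units [-13.83 -22.03   0.36]
```

```bash
python3 -m crank '-.6 -1 0 0 0 0;-.6 -1 0 0 0 0;-.6 -1 0 0 0 0;-.6 -1 0 0 0 0;-.6 -1 0 0 0 0;-.6 -1 0 0 0 0;-.6 -1 0 0 0 0;-.6 -1 0 0 0 0' >/dev/null
python3 -m crank '-.6 -1 0 0 0 0;-.6 -1 0 0 0 0;-.6 -1 0 0 0 0;-.6 -1 0 0 0 0;-.6 -1 0 0 0 0;-.6 -1 0 0 0 0;-.6 -1 0 0 0 0;0 0 0 0 0 0'
python3 - <<'E'
from h import *
need([.632,.08,.33],101.94)
snap('wrist','w1.png');snap('scene','s2.png')
print(vision.camera_params('wrist'))
for n in ['ram_grip','ram','post_fork','rail']: print(n,nets.spot_in(n,'wrist')[:2])
E
```

```text
clock: 3.12
tcp_pos: [0.4796, 0.2214, 0.335]
tcp_rot: [-0.0, -0.099, 0.995, -0.002]
contact_force: [1.0, -0.3, 0.4]
finger_gap: 0.0941
grasp_force: 0.0
t 3.1167 tcp [0.4796 0.2214 0.335 ] F [ 1.  -0.3  0.4] gap 0.0941 gf 0.0
yaw of tool y deg 101.37984164497482 zaxis [ 0.    -0.003 -1.   ]
turn tool z units -0.11203167100503605
shift units [-4.86 -6.75  0.22]
{'mtx': array([[286.62846467,   0.        , 316.02479037],
       [  0.        , 286.62846467, 197.82152634],
       [  0.        ,   0.        ,   1.        ]]), 'T': array([[-2.02079320e-01, -9.49016258e-01, -2.41934062e-01,
         4.05974981e-01],
       [ 9.79368707e-01, -1.95579277e-01, -5.08495958e-02,
         2.09822797e-01],
       [ 9.39804265e-04, -2.47218301e-01,  9.68959353e-01,
         4.95270873e-01],
       [ 0.00000000e+00,  0.00000000e+00,  0.00000000e+00,
         1.00000000e+00]])}
ram_grip [{'location': [173.9, 274.3], 'p': 0.84}]
ram [{'location': [174.2, 279.2], 'p': 0.76}]
post_fork [{'location': [341.7, 257.4], 'p': 0.65}]
rail [{'location': [287.5, 223.4], 'p': 0.92}]
```

View pics/w1.png

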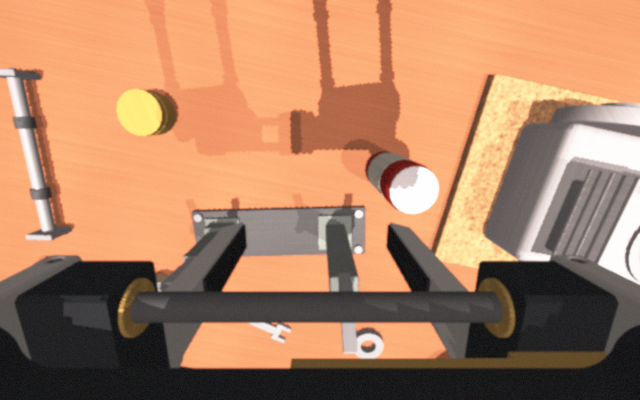

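```bash
python3 - <<'E'
from h import *
from scipy.optimize import least_squares
obs=[((193,210.5),(-.045,-.155)),((365,206),(-.045,.155)),((365.5,253.5),(.045,.155))]
def res(v):
    x,y,a=v;M=R.from_euler('z',a).as_matrix();o=[]
    for p,q in obs: o+=list(proj('wrist',M@[q[0],q[1],.01]+[x,y,0])-p)
    return o
s=least_squares(res,[.61,.18,.2],x_scale=.1);print(s.x,np.round(s.fun.reshape(-1,2),1))
x,y,a=s.x;M=R.from_euler('z',a).as_matrix();W=lambda p:M@p+[x,y,0]
print('prop',W([0,-.1,0]),'post',W([0,.1,0]))
print(proj('wrist',W([0,.1,.247])),[proj('wrist',W([sx,.1,.263])) for sx in(-.028,.028)])
g=cv2.imread('pics/w1.png')
def box(im,c,pts,col): 
    for p in pts: cv2.circle(im,tuple(int(round(v)) for v in proj(c,p)),2,col,-1)
    
# scene overlay with both fits
im=cv2.imread('pics/scene1.png')
for fit,col in(((x,y,a),(0,255,0)),((.6118,.1801,.2083),(255,0,0))):
    M=R.from_euler('z',fit[2]).as_matrix()
    P=[(sx*.045,sy*.155,.01) for sx in(-1,1) for sy in(-1,1)]+[(sx*.028,yy,z) for sx in(-1,1) for yy,z in((-.1,.23),(.1,.263))]
    for p in P:
        u=proj('scene',M@p+[fit[0],fit[1],0]);cv2.circle(im,(int(round(u[0]*4)),int(round(u[1]*4))),4,col,-1,shift=2)
im=im[150:270,300:440]
cv2.imwrite('pics/ov.png',cv2.resize(im,None,fx=5,fy=5,interpolation=cv2.INTER_CUBIC))
E
```

```text
[0.60352452 0.18730372 0.23393659] [[-1.6  0.2]
 [ 1.5  0.3]
 [ 0.1 -0.3]]
prop [0.62670539 0.09002758 0.        ] post [0.58034366 0.28457986 0.        ]
[351.37250113 316.22318071] [array([353.60341259, 301.28229157]), array([353.20444768, 351.71979057])]
```

View pics/ov.png

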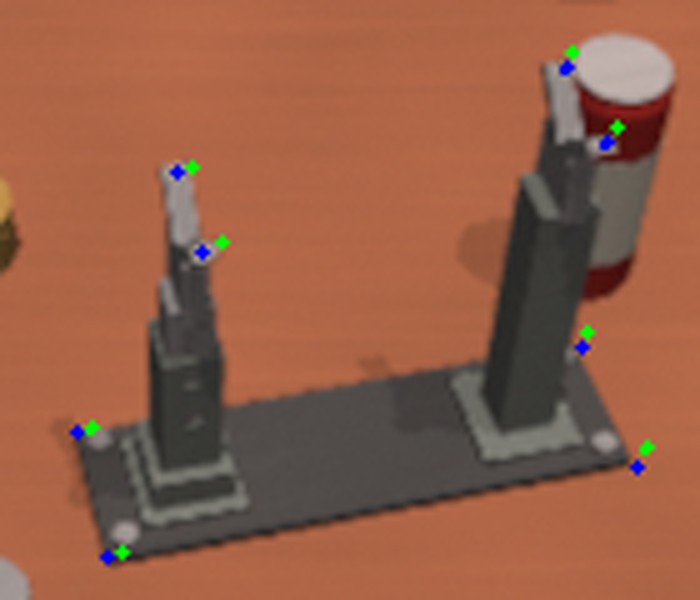

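```bash
python3 -m crank '-.7 -1 0 0 0 -.1;-.7 -1 0 0 0 0;-.7 -1 0 0 0 0;-.7 -1 0 0 0 0;-.7 -1 0 0 0 0;-.7 -1 0 0 0 0;-.6 -.7 0 0 0 0;0 0 0 0 0 0' >/dev/null
python3 -m crank '0 0 0 0 0 0;0 0 0 0 0 0'
python3 - <<'E'
from h import *
need([.631,.081,.195],101.94)
snap('wrist','w2.png');snap('scene','s3.png');
E
```

```text
clock: 4.25
tcp_pos: [0.6284, 0.0881, 0.3367]
tcp_rot: [-0.0, -0.108, 0.994, 0.0]
contact_force: [-0.8, -0.4, -0.3]
finger_gap: 0.0942
grasp_force: 0.0
t 4.25 tcp [0.6284 0.0881 0.3367] F [-0.8 -0.4 -0.3] gap 0.0942 gf 0.0
yaw of tool y deg 102.35527918492873 zaxis [-0.001  0.001 -1.   ]
turn tool z units 0.08305583698574708
shift units [-0.04 -0.31  5.67]
```

View pics/w2.png

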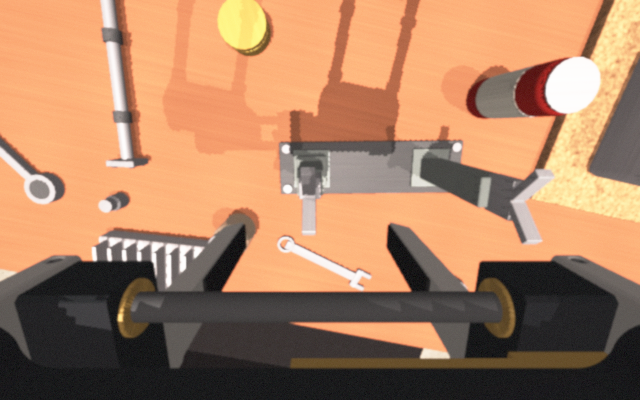

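```bash
python3 - <<'E'
from h import *
M=R.from_euler('z',.208).as_matrix()
for c in((.631,.081),(.632,.078)):
  for z in(.226,.23,.236):
    print(c,z,[np.round(proj('wrist',M@[sx,0,z]+[c[0],c[1],0])).tolist() for sx in(-.028,0,.028)])
print(np.round(proj('wrist',[.631,.081,.125])))
im=cv2.imread('pics/w2.png')[120:260,260:380];cv2.imwrite('pics/w2c.png',cv2.resize(im,None,fx=5,fy=4,interpolation=cv2.INTER_CUBIC))
E
```

```text
(0.631, 0.081) 0.226 [[308.0, 173.0], [308.0, 202.0], [308.0, 229.0]]
(0.631, 0.081) 0.23 [[308.0, 174.0], [308.0, 203.0], [308.0, 230.0]]
(0.631, 0.081) 0.236 [[308.0, 175.0], [308.0, 204.0], [308.0, 232.0]]
(0.632, 0.078) 0.226 [[305.0, 174.0], [305.0, 202.0], [305.0, 229.0]]
(0.632, 0.078) 0.23 [[305.0, 174.0], [305.0, 203.0], [305.0, 230.0]]
(0.632, 0.078) 0.236 [[304.0, 175.0], [304.0, 205.0], [304.0, 232.0]]
[310. 182.]
```

View pics/w2c.png

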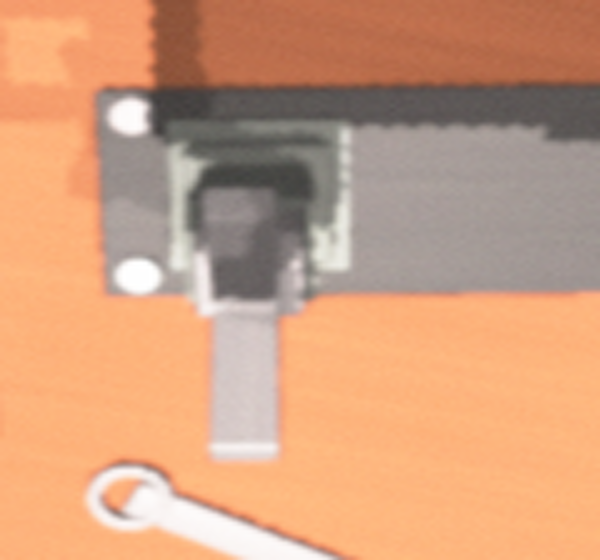

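```bash
python3 -m crank '-.05 -.25 0 0 0 .08;0 0 1 0 0 0;0 0 1 0 0 0;0 0 1 0 0 0;0 0 1 0 0 0;0 0 1 0 0 0;0 0 .75 0 0 0;0 0 0 0 0 0' 60
python3 -m crank '0 0 0 0 0 0;0 0 0 0 0 0;0 0 0 0 0 0;0 0 0 0 0 0' 30
python3 -c "
from h import *
need([.630,.082,.192],101.94)"
```

```text
clock: 5.02
tcp_pos: [0.6287, 0.0812, 0.189]
tcp_rot: [-0.004, -0.104, 0.995, 0.0]
contact_force: [-1.4, 0.0, -0.2]
finger_gap: 0.0603
grasp_force: 0.0
clock: 5.35
tcp_pos: [0.6328, 0.0811, 0.1949]
tcp_rot: [0.002, -0.104, 0.995, -0.0]
contact_force: [0.8, 0.2, 0.5]
finger_gap: 0.0363
grasp_force: 0.0
t 5.35 tcp [0.6328 0.0811 0.1949] F [0.8 0.2 0.5] gap 0.0363 gf 0.0
yaw of tool y deg 101.89781666316149 zaxis [ 0.003  0.    -1.   ]
turn tool z units -0.008436667367701035
shift units [0.1  0.06 0.12]
```

Close gently in steps, watching side force.

```bash
python3 -m crank '0 0 0 0 0 0;0 0 0 0 0 0;0 0 0 0 0 0;0 0 0 0 0 0' 18
python3 -m crank '0 0 0 0 0 0;0 0 0 0 0 0;0 0 0 0 0 0;0 0 0 0 0 0' 15
```

```text
clock: 5.68
tcp_pos: [0.6319, 0.081, 0.1932]
tcp_rot: [0.0, -0.104, 0.995, 0.0]
contact_force: [0.4, -0.6, 0.5]
finger_gap: 0.0181
grasp_force: 0.0
clock: 6.02
tcp_pos: [0.6319, 0.081, 0.1929]
tcp_rot: [-0.0, -0.104, 0.995, 0.0]
contact_force: [0.5, 0.0, 0.5]
finger_gap: 0.0151
grasp_force: 0.0
```

```bash
cat > chk.py <<'E'
# exit 1 when upward pull exceeds argv[1]
import sys
from cell import r
s=r.get_state();f=s['contact_force'];print('z %.4f F %s'%(s['tcp_pos'][2],f.round(1)),flush=True)
sys.exit(1 if -f[2]>float(sys.argv[1]) else 0)
E
python3 -m crank '0 0 0 0 0 0;0 0 0 0 0 0;0 0 0 0 0 0;0 0 0 0 0 0;0 0 0 0 0 0' 0
python3 -m crank '0 0 -.03 0 0 0;0 0 -.03 0 0 0' >/dev/null; python3 chk.py 12 && python3 -m crank '0 0 -.03 0 0 0;0 0 -.03 0 0 0'>/dev/null; python3 chk.py 12 && python3 -m crank '0 0 -.03 0 0 0;0 0 -.03 0 0 0'>/dev/null; python3 chk.py 12; python3 -m crank '0 0 0 0 0 0;0 0 0 0 0 0'
```

```text
clock: 6.43
tcp_pos: [0.6318, 0.081, 0.193]
tcp_rot: [-0.0, -0.104, 0.995, 0.0]
contact_force: [-0.4, 1.0, -0.5]
finger_gap: 0.014
grasp_force: 30.0
z 0.1931 F [ 2.3  0.8 -8.4]
z 0.1948 F [ 2.7  0.4 -8.3]
z 0.1970 F [ 2.8  0.7 -8.1]
clock: 7.1
tcp_pos: [0.6318, 0.081, 0.1976]
tcp_rot: [-0.0, -0.104, 0.995, 0.0]
contact_force: [2.4, 0.4, -8.5]
finger_gap: 0.0138
grasp_force: 30.0
```

```bash
python3 -m crank '0 0 -.03 0 0 0;0 0 -.03 0 0 0;0 0 -.03 0 0 0;0 0 -.03 0 0 0;0 0 -.03 0 0 0;0 0 -.03 0 0 0;0 0 -.03 0 0 0;0 0 -.03 0 0 0' >/dev/null; python3 chk.py 11.2 &&
python3 -m crank '0 0 -.02 0 0 0;0 0 -.02 0 0 0' >/dev/null && python3 chk.py 11.2 &&
python3 -m crank '0 0 -.02 0 0 0;0 0 -.02 0 0 0' >/dev/null && python3 chk.py 11.2 &&
python3 -m crank '0 0 -.02 0 0 0;0 0 -.02 0 0 0' >/dev/null && python3 chk.py 11.2 &&
python3 -m crank '0 0 -.02 0 0 0;0 0 -.02 0 0 0' >/dev/null && python3 chk.py 11.2 &&
python3 -m crank '0 0 -.02 0 0 0;0 0 -.02 0 0 0' >/dev/null && python3 chk.py 11.2 &&
python3 -m crank '0 0 -.02 0 0 0;0 0 -.02 0 0 0' >/dev/null && python3 chk.py 11.2 &&
python3 -m crank '0 0 -.02 0 0 0;0 0 -.02 0 0 0' >/dev/null && python3 chk.py 11.2 &&
python3 -m crank '0 0 -.02 0 0 0;0 0 -.02 0 0 0' >/dev/null && python3 chk.py 11.2 &&
python3 -m crank '0 0 -.02 0 0 0;0 0 -.02 0 0 0' >/dev/null && python3 chk.py 11.2 &&
python3 -m crank '0 0 -.02 0 0 0;0 0 -.02 0 0 0' >/dev/null && python3 chk.py 11.2 &&
python3 -m crank '0 0 -.02 0 0 0;0 0 -.02 0 0 0' >/dev/null && python3 chk.py 11.2 &&
python3 -m crank '0 0 -.02 0 0 0;0 0 -.02 0 0 0' >/dev/null && python3 chk.py 11.2 || python3 -m crank '0 0 .03 0 0 0'
```

```text
z 0.2036 F [ 1.3  0.5 -8.4]
z 0.2046 F [ 2.3  0.3 -9.9]
z 0.2055 F [ 1.4  0.4 -9.8]
z 0.2065 F [ 1.9  1.1 -8.5]
z 0.2075 F [ 2.1  0.7 -8.2]
z 0.2086 F [ 1.5  0.7 -9. ]
z 0.2096 F [ 2.9  0.6 -8.2]
z 0.2107 F [ 2.   0.4 -9.2]
z 0.2118 F [ 1.7  1.9 -8.5]
z 0.2129 F [ 0.9  1.  -6.6]
z 0.2140 F [ 0.7  1.4 -5.2]
z 0.2150 F [ 1.4  0.5 -5.8]
z 0.2155 F [ 2.3  1.6 -5.9]
```

```bash
python3 -m crank '0 0 0 0 0 0' >/dev/null; python3 chk.py 9.5 && 
python3 -m crank '0 0 -.02 0 0 0' >/dev/null && python3 chk.py 9.5 &&
python3 -m crank '0 0 -.02 0 0 0' >/dev/null && python3 chk.py 9.5 &&
python3 -m crank '0 0 -.02 0 0 0' >/dev/null && python3 chk.py 9.5 &&
python3 -m crank '0 0 -.02 0 0 0' >/dev/null && python3 chk.py 9.5 || python3 -m crank '0 0 .04 0 0 0;0 0 0 0 0 0'
```

```text
z 0.2155 F [ 0.9  0.7 -5.7]
z 0.2157 F [ 1.6  1.  -7.3]
z 0.2162 F [ 1.   1.5 -7.7]
z 0.2167 F [ 1.7  1.5 -7. ]
z 0.2173 F [ 1.6  0.7 -7.5]
```

```bash

python3 -m crank '0 0 -.02 0 0 0' >/dev/null && python3 chk.py 10.7 &&
python3 -m crank '0 0 -.02 0 0 0' >/dev/null && python3 chk.py 10.7 &&
python3 -m crank '0 0 -.02 0 0 0' >/dev/null && python3 chk.py 10.7 &&
python3 -m crank '0 0 -.02 0 0 0' >/dev/null && python3 chk.py 10.7 &&
python3 -m crank '0 0 -.02 0 0 0' >/dev/null && python3 chk.py 10.7 &&
python3 -m crank '0 0 -.02 0 0 0' >/dev/null && python3 chk.py 10.7 &&
python3 -m crank '0 0 -.02 0 0 0' >/dev/null && python3 chk.py 10.7 &&
python3 -m crank '0 0 -.02 0 0 0' >/dev/null && python3 chk.py 10.7 &&
python3 -m crank '0 0 -.02 0 0 0' >/dev/null && python3 chk.py 10.7 &&
python3 -m crank '0 0 -.02 0 0 0' >/dev/null && python3 chk.py 10.7 &&
python3 -m crank '0 0 -.02 0 0 0' >/dev/null && python3 chk.py 10.7 &&
python3 -m crank '0 0 -.02 0 0 0' >/dev/null && python3 chk.py 10.7 &&
python3 -m crank '0 0 -.02 0 0 0' >/dev/null && python3 chk.py 10.7 &&
python3 -m crank '0 0 -.02 0 0 0' >/dev/null && python3 chk.py 10.7 &&
python3 -m crank '0 0 -.02 0 0 0' >/dev/null && python3 chk.py 10.7 &&
python3 -m crank '0 0 -.02 0 0 0' >/dev/null && python3 chk.py 10.7 || python3 -m crank '0 0 .04 0 0 0;0 0 0 0 0 0'
```

```text
z 0.2179 F [ 1.7  1.1 -8.8]
z 0.2180 F [  2.1   2.6 -11.3]
clock: 10.52
tcp_pos: [0.6319, 0.081, 0.218]
tcp_rot: [0.0, -0.104, 0.995, 0.0]
contact_force: [0.3, 0.6, -6.1]
finger_gap: 0.0138
grasp_force: 30.0
```

```bash

python3 -m crank '0 0 -.03 0 0 0' >/dev/null && python3 chk.py 10 && python3 -m crank '0 0 -.02 0 0 0' >/dev/null && python3 chk.py 10.5 || python3 -m crank '0 0 .03 0 0 0;0 0 .03 0 0 0' 
python3 - <<'E'
from h import *
snap('scene','s4.png'); print(nets.spot_in('button','scene')[:3])
a=cv2.imread('pics/scene1.png')[170:260,310:370];b=cv2.imread('pics/s4.png')[170:260,310:370]
cv2.imwrite('pics/btn.png',cv2.resize(np.hstack([a,b]),None,fx=6,fy=6,interpolation=cv2.INTER_CUBIC))
E
```

```text
z 0.2180 F [  2.5   1.6 -10.4]
clock: 10.77
tcp_pos: [0.6318, 0.081, 0.2177]
tcp_rot: [0.0, -0.104, 0.995, 0.0]
contact_force: [-0.0, 1.5, 0.7]
finger_gap: 0.014
grasp_force: 30.0
[]
```

View pics/btn.png

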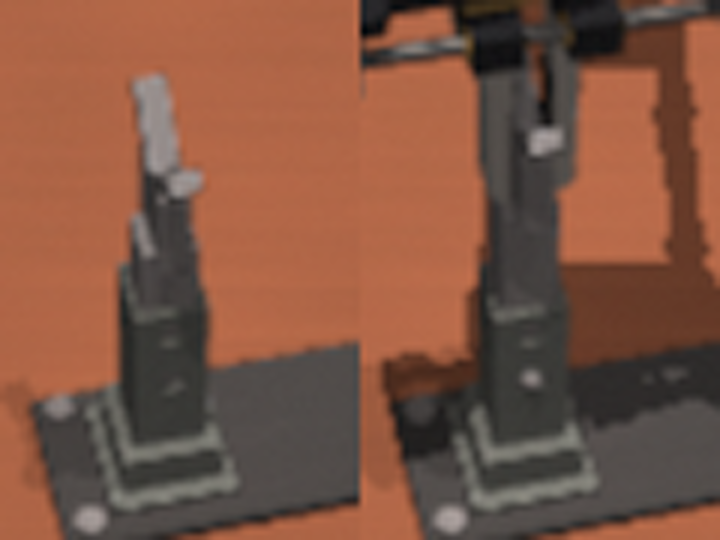

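```bash

python3 -m crank '0 0 0 0 0 0;0 0 0 0 0 0;0 0 0 0 0 0;0 0 0 0 0 0' 50
python3 -m crank '0 0 -.5 0 0 0;0 0 -1 0 0 0;0 0 -1 0 0 0;0 0 -1 0 0 0;0 0 -1 0 0 0;0 0 -.5 0 0 0' 60 >/dev/null
python3 -c "
from h import *
need([.555,-.242,.25],99.75)
print(r.get_state()['joint_pos'])"
```

```text
clock: 11.2
tcp_pos: [0.6321, 0.0807, 0.2173]
tcp_rot: [0.0, -0.103, 0.995, -0.0]
contact_force: [-1.3, 0.0, -0.1]
finger_gap: 0.037
grasp_force: 0.0
t 11.7 tcp [0.6328 0.0808 0.3455] F [ 0.9  0.7 -0.7] gap 0.0599 gf 0.0
yaw of tool y deg 101.87007958507778 zaxis [ 0.005 -0.    -1.   ]
turn tool z units 0.424015917015555
shift units [  5.72 -11.99   3.81]
[ 1.81131311e-02  3.34910692e-01  1.12735988e+00 -1.61290304e-04
  1.67393942e+00 -1.75987528e+00]
```

```bash

python3 -m crank '.48 -1 0 0 0 .42;.48 -1 0 0 0 0;.48 -1 0 0 0 0;.48 -1 .3 0 0 0;.48 -1 .5 0 0 0;.48 -1 .5 0 0 0;.48 -1 .5 0 0 0;.48 -1 .5 0 0 0'  >/dev/null
python3 -m crank '.48 -1 .5 0 0 0;.48 -1 .5 0 0 0;.48 -1 .5 0 0 0;.4 -.9 0 0 0 0;0 0 0 0 0 0;0 0 0 0 0 0'  >/dev/null
python3 - <<'E'
from h import *
need([.555,-.242,.024],99.75)
snap('wrist','w3.png');snap('top','t3.png')
for p in ([.683,-.222,.022],[.427,-.262,.022],[.612,-.2325,.022],[.498,-.252,.022]): print(proj('wrist',p).round())
E
```

```text
t 12.8667 tcp [ 0.5432 -0.2377  0.2466] F [-0.3  1.  -0.6] gap 0.0602 gf 0.0
yaw of tool y deg 99.63491589539443 zaxis [ 0.  0. -1.]
turn tool z units -0.023016820921114345
shift units [-0.43 -0.25  8.91]
[309. 271.]
[311.  85.]
[310. 226.]
[310. 143.]
```

View pics/w3.png

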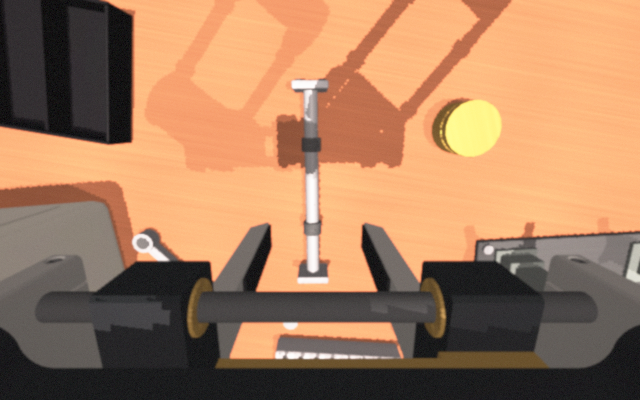

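```bash

python3 -m crank '-.4 -.17 1 0 0 0;0 0 1 0 0 0;0 0 1 0 0 0;0 0 1 0 0 0;0 0 1 0 0 0;0 0 1 0 0 0;0 0 1 0 0 0;0 0 1 0 0 0' >/dev/null
python3 -m crank '0 0 .5 0 0 0;0 0 .35 0 0 0;0 0 0 0 0 0;0 0 0 0 0 0;0 0 0 0 0 0;0 0 0 0 0 0;0 0 0 0 0 0' 22
python3 -c "
from h import *
need([.555,-.241,.024],99.75)"
```

```text
clock: 14.22
tcp_pos: [0.5551, -0.2398, 0.0268]
tcp_rot: [0.001, -0.085, 0.996, -0.001]
contact_force: [0.9, -0.9, -0.4]
finger_gap: 0.0224
grasp_force: 0.5
t 14.2167 tcp [ 0.5551 -0.2398  0.0268] F [ 0.9 -0.9 -0.4] gap 0.0224 gf 0.4617487918585539
yaw of tool y deg 99.80523429895958 zaxis [ 0.003 -0.002 -1.   ]
turn tool z units 0.011046859791915154
shift units [ 0.01 -0.05  0.11]
```

```bash

python3 -m crank '0 0 .12 0 0 0;0 0 0 0 0 0;0 0 0 0 0 0;0 0 0 0 0 0;0 0 0 0 0 0;0 0 0 0 0 0' 0
python3 -m crank '0 0 -.3 0 0 0;0 0 -.7 0 0 0;0 0 -1 0 0 0;0 0 -1 0 0 0;0 0 -1 0 0 0;0 0 -1 0 0 0;0 0 -1 0 0 0;0 0 -1 0 0 0' 
python3 -m crank '0 0 -1 0 0 0;0 0 -1 0 0 0;0 0 -1 0 0 0;0 0 -1 0 0 0;0 0 -.7 0 0 0;0 0 -.3 0 0 0;0 0 0 0 0 0;0 0 0 0 0 0'
python3 - <<'E'
from h import *
need([.611,.179,.32],11.94)
snap('wrist','w4.png');snap('scene','s5.png')
a=cv2.imread('pics/w4.png');b=cv2.imread('pics/s5.png')
cv2.imwrite('pics/ws5.png',cv2.resize(np.hstack([a[:,150:550],b[100:400,100:500].copy() if 0 else cv2.resize(b[50:350,120:520],(533,400))]),(790,338)))
E
```

```text
clock: 14.72
tcp_pos: [0.5563, -0.2417, 0.0243]
tcp_rot: [0.002, -0.086, 0.996, -0.003]
contact_force: [0.9, -5.6, 5.7]
finger_gap: 0.0172
grasp_force: 30.0
clock: 15.38
tcp_pos: [0.5519, -0.2372, 0.1965]
tcp_rot: [-0.002, -0.085, 0.996, 0.002]
contact_force: [0.9, -0.1, -7.6]
finger_gap: 0.0172
grasp_force: 30.0
clock: 16.05
tcp_pos: [0.5532, -0.2383, 0.3206]
tcp_rot: [-0.002, -0.085, 0.996, 0.001]
contact_force: [0.1, 0.3, -6.7]
finger_gap: 0.0171
grasp_force: 30.0
t 16.05 tcp [ 0.5532 -0.2383  0.3206] F [ 0.1  0.3 -6.7] gap 0.0171 gf 29.99763697385788
yaw of tool y deg 99.79765048952264 zaxis [-0.003  0.003 -1.   ]
turn tool z units 17.571530097904528
shift units [-5.12 16.05  0.06]
```

View pics/ws5.png

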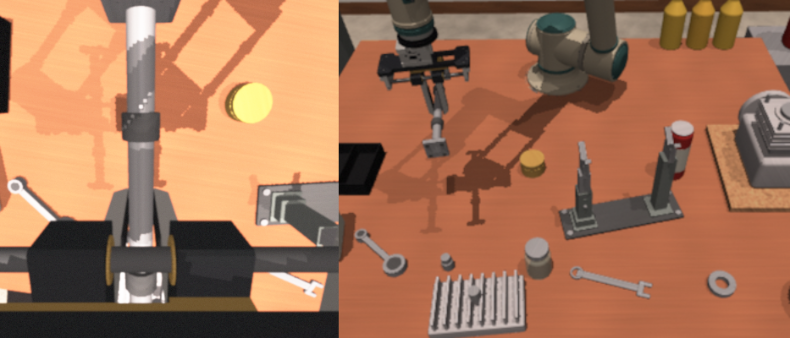

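```bash

python3 -m crank '0 0 0 0 0 .5;0 0 0 0 0 1;0 0 0 0 0 1;0 0 0 0 0 1;0 0 0 0 0 1;0 0 0 0 0 1;0 0 0 0 0 1;0 0 0 0 0 1'  >/dev/null
python3 -m crank '0 0 0 0 0 1;0 0 0 0 0 1;0 0 0 0 0 1;0 0 0 0 0 1;0 0 0 0 0 1;0 0 0 0 0 1;0 0 0 0 0 1;0 0 0 0 0 1' >/dev/null
python3 -m crank '0 0 0 0 0 1;0 0 0 0 0 .7;0 0 0 0 0 .37;0 0 0 0 0 0;0 0 0 0 0 0'
python3 - <<'E'
from h import *
need([.611,.179,.32],11.94)
print(r.get_state()['joint_pos'])
E
```

```text
clock: 17.9
tcp_pos: [0.5535, -0.2388, 0.3209]
tcp_rot: [-0.002, 0.629, 0.777, -0.0]
contact_force: [0.2, -1.3, -6.4]
finger_gap: 0.017
grasp_force: 30.0
t 17.9 tcp [ 0.5535 -0.2388  0.3209] F [ 0.2 -1.3 -6.4] gap 0.017 gf 29.99828338623047
yaw of tool y deg 11.996644432206217 zaxis [-0.003  0.002 -1.   ]
turn tool z units 0.01132888644124357
shift units [15.87  5.72  0.06]
[-5.22699905e-01  2.85456492e-01  1.25724034e+00  1.27958111e-04
  1.60198870e+00 -7.32074662e-01]
```

```bash

python3 -m crank '.4 .15 0 0 0 0;.8 .3 0 0 0 0;1 .36 0 0 0 0;1 .36 0 0 0 0;1 .36 0 0 0 0;1 .36 0 0 0 0;1 .36 0 0 0 0;1 .36 0 0 0 0'  >/dev/null
python3 -m crank '1 .36 0 0 0 0;1 .36 0 0 0 0;1 .36 0 0 0 0;1 .36 0 0 0 0;1 .36 0 0 0 0;1 .36 0 0 0 0;1 .36 0 0 0 0;.8 .3 0 0 0 0'  >/dev/null
python3 -m crank '.6 .2 0 0 0 0;.27 .1 0 0 0 0;0 0 0 0 0 0;0 0 0 0 0 0;0 0 0 0 0 0'
python3 - <<'E'
from h import *
need([.611,.179,.32],11.94)
snap('wrist','w6.png');snap('scene','s6.png');snap('top','t6.png')
a=cv2.imread('pics/s6.png')[120:270,290:450];b=cv2.imread('pics/w6.png');c=cv2.imread('pics/t6.png')[110:260,200:360]
cv2.imwrite('pics/m6.png',np.vstack([cv2.resize(np.hstack([a,c]),(800,375),interpolation=cv2.INTER_CUBIC),cv2.resize(b[:,140:500],(800,889))[0:0]]) )
E
```

```text
clock: 19.65
tcp_pos: [0.612, 0.1774, 0.3225]
tcp_rot: [0.0, 0.63, 0.777, -0.001]
contact_force: [-0.3, 0.7, -7.0]
finger_gap: 0.0172
grasp_force: 30.0
t 19.65 tcp [0.612  0.1774 0.3225] F [-0.3  0.7 -7. ] gap 0.0172 gf 29.997538626194
yaw of tool y deg 11.882513205932666 zaxis [-0.    -0.001 -1.   ]
turn tool z units -0.011497358813466719
shift units [ 0.07 -0.03  0.1 ]
```

View pics/m6.png

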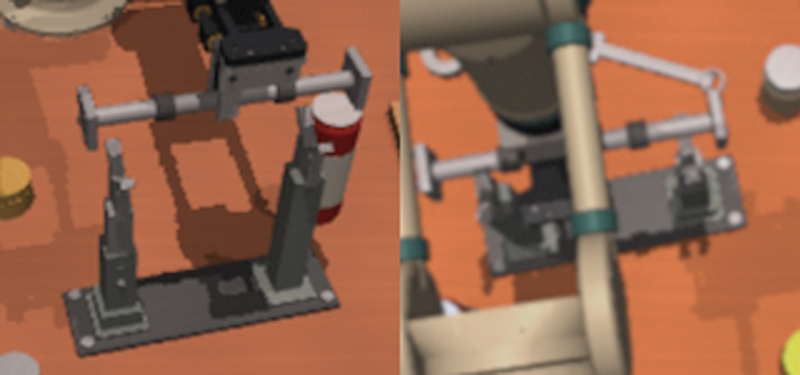

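```bash
cat > chk2.py <<'E'
# exit 1 when carried weight falls below argv[1]
import sys
from cell import r
s=r.get_state();f=s['contact_force'];print('z %.4f F %s M %s'%(s['tcp_pos'][2],f.round(1),s['ft_torque'].round(2)),flush=True)
sys.exit(1 if -f[2]<float(sys.argv[1]) else 0)
E
python3 -m crank '.07 -.03 .2 0 0 0;0 0 .5 0 0 0;0 0 .5 0 0 0;0 0 .5 0 0 0;0 0 .4 0 0 0;0 0 .2 0 0 0;0 0 .1 0 0 0;0 0 0 0 0 0' >/dev/null; python3 chk2.py 4.5 &&
python3 -m crank '0 0 .04 0 0 0;0 0 .04 0 0 0' >/dev/null && python3 chk2.py 4.5 &&
python3 -m crank '0 0 .04 0 0 0;0 0 .04 0 0 0' >/dev/null && python3 chk2.py 4.5 &&
python3 -m crank '0 0 .04 0 0 0;0 0 .04 0 0 0' >/dev/null && python3 chk2.py 4.5 &&
python3 -m crank '0 0 .04 0 0 0;0 0 .04 0 0 0' >/dev/null && python3 chk2.py 4.5 &&
python3 -m crank '0 0 .04 0 0 0;0 0 .04 0 0 0' >/dev/null && python3 chk2.py 4.5 &&
python3 -m crank '0 0 .04 0 0 0;0 0 .04 0 0 0' >/dev/null && python3 chk2.py 4.5 &&
python3 -m crank '0 0 .04 0 0 0;0 0 .04 0 0 0' >/dev/null && python3 chk2.py 4.5 &&
python3 -m crank '0 0 .04 0 0 0;0 0 .04 0 0 0' >/dev/null && python3 chk2.py 4.5
```

```text
z 0.2621 F [ 0.1  0.3 -7.3] M [-0.02  0.05 -0.02]
z 0.2614 F [ 0.4 -0.5 -7.4] M [-0.09  0.1   0.03]
z 0.2590 F [-0.3  0.5 -6. ] M [-0.11  0.06  0.06]
z 0.2566 F [-2.   0.1 -7.1] M [-0.07  0.05 -0.03]
z 0.2544 F [ 0.2 -0.8 -6.9] M [-0.12  0.06  0.05]
z 0.2525 F [-0.7 -0.7 -5.6] M [ 0.03  0.12 -0.  ]
z 0.2507 F [-1.7 -1.4 -3.3] M [-0.1  0.3  0. ]
```

```bash

python3 -m crank '0 0 .02 0 0 0;0 0 .02 0 0 0' >/dev/null; python3 chk2.py 0.5 &&
python3 -m crank '0 0 .02 0 0 0;0 0 .02 0 0 0' >/dev/null && python3 chk2.py 0.5 &&
python3 -m crank '0 0 .02 0 0 0;0 0 .02 0 0 0' >/dev/null && python3 chk2.py 0.5 &&
python3 -m crank '0 0 .02 0 0 0;0 0 .02 0 0 0' >/dev/null && python3 chk2.py 0.5
python3 - <<'E'
from h import *
snap('scene','s7.png')
a=cv2.imread('pics/s7.png')[130:270,300:440]
cv2.imwrite('pics/m7.png',cv2.resize(a,(600,600),interpolation=cv2.INTER_CUBIC))
E
```

```text
z 0.2501 F [-1.1 -0.1 -2.7] M [-0.02  0.3   0.  ]
z 0.2494 F [-2.8 -0.8  1.9] M [-0.04  0.52  0.02]
```

View pics/m7.png

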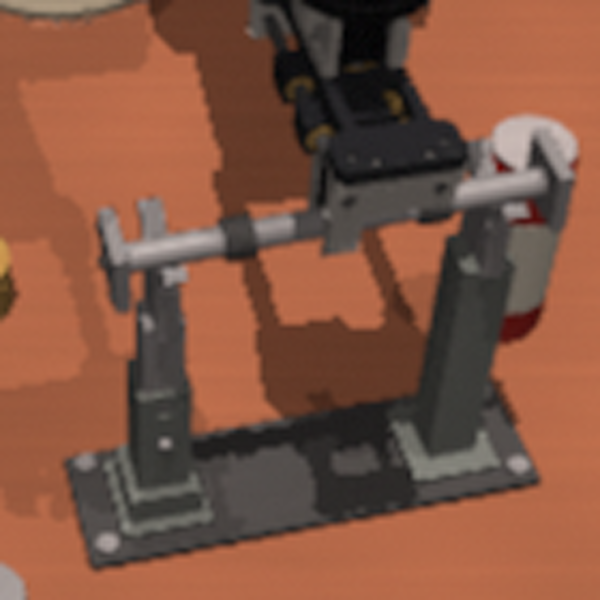

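```bash

python3 -m crank '0 -.04 0 0 0 0;0 -.04 0 0 0 0;0 0 0 0 0 0' >/dev/null; python3 chk2.py 0.5 &&
python3 -m crank '0 0 .02 0 0 0;0 0 .02 0 0 0' >/dev/null && python3 chk2.py 0.5 &&
python3 -m crank '0 0 .02 0 0 0;0 0 .02 0 0 0' >/dev/null && python3 chk2.py 0.5
```

```text
z 0.2480 F [-1.  -1.  -4.6] M [0.05 0.22 0.02]
z 0.2476 F [-1.7  0.  -0.8] M [0.05 0.35 0.11]
z 0.2475 F [-2.2 -0.8  3.2] M [-0.05  0.56  0.11]
```

```bash

python3 -m crank '0 -.04 0 0 0 0;0 -.02 0 0 0 0;0 0 0 0 0 0' >/dev/null; python3 chk2.py 0.5 &&
python3 -m crank '0 0 .02 0 0 0;0 0 .02 0 0 0' >/dev/null && python3 chk2.py 0.5 &&
python3 -m crank '0 0 .02 0 0 0;0 0 .02 0 0 0' >/dev/null && python3 chk2.py 0.5
```

```text
z 0.2466 F [-0.2  0.7 -0.8] M [0.14 0.03 0.19]
z 0.2465 F [-0.9  0.6  4.6] M [0.15 0.33 0.23]
```

```bash

python3 -m crank '0 0 -.02 0 0 0;0 0 0 0 0 0' 24
python3 -m crank '0 0 0 0 0 0;0 0 0 0 0 0;0 0 0 0 0 0' 50
python3 -m crank '0 0 -.2 0 0 0;0 0 -.4 0 0 0;0 0 -.8 0 0 0;0 0 -1 0 0 0;0 0 -1 0 0 0;0 0 -1 0 0 0;0 0 -.6 0 0 0;0 0 0 0 0 0' 60
python3 - <<'E'
from h import *
from scipy.spatial.transform import Rotation as R
for c in('scene','top'):
    snap(c,c+'_end.png')
    for n in('shaft','button','jar','spray_can'): print(c,n,[(np.round(q['location']).tolist(),round(q['p'],2)) for q in nets.spot_in(n,c)[:1]])
print(proj('scene',[.611,.179,.244]),proj('top',[.611,.179,.244]))
E
```

```text
clock: 23.02
tcp_pos: [0.608, 0.1793, 0.2461]
tcp_rot: [0.0, 0.63, 0.777, 0.0]
contact_force: [0.0, 0.8, 0.1]
finger_gap: 0.0233
grasp_force: 0.0
clock: 23.27
tcp_pos: [0.6076, 0.1794, 0.2457]
tcp_rot: [-0.0, 0.63, 0.777, -0.0]
contact_force: [-0.1, 0.6, 0.5]
finger_gap: 0.0406
grasp_force: 0.0
clock: 23.93
tcp_pos: [0.6091, 0.1798, 0.3763]
tcp_rot: [0.003, 0.63, 0.777, 0.003]
contact_force: [0.4, -0.3, 0.7]
finger_gap: 0.0599
grasp_force: 0.0
scene shaft [([374.0, 180.0], 0.82)]
scene button [([334.0, 215.0], 0.31)]
scene jar [([298.0, 282.0], 0.75)]
scene spray_can [([424.0, 186.0], 0.81)]
top shaft [([357.0, 139.0], 0.72)]
top button []
top jar [([355.0, 141.0], 0.95)]
top spray_can [([212.0, 236.0], 0.63)]
[376.53183359 181.68831663] [272.96537681 176.82239175]
```

```bash
python3 - <<'E'
import cv2,numpy as np
a=cv2.imread('pics/s7.png',0);b=cv2.imread('pics/scene_end.png',0)
for n,(x0,y0,x1,y1) in dict(Lflange=(321,176,333,204),Rflange=(423,158,435,182),Lrod=(332,184,342,196),btn=(333,228,344,240)).items():
    m=cv2.matchTemplate(b[y0-6:y1+6,x0-6:x1+6],a[y0:y1,x0:x1],cv2.TM_CCOEFF_NORMED)
    _,v,_,l=cv2.minMaxLoc(m);print(n,round(v,2),l[0]-6,l[1]-6)
E
python3 -c "
from h import *
print(r.get_state()['clock'],r.get_state()['contact_force'])"
```

```text
Lflange 0.98 0 0
Rflange 0.97 -1 0
Lrod 1.0 0 0
btn 0.99 0 0
24.4333 [0.59065266 0.44564712 0.89693452]
```

```bash
python3 -c "
from h import *
print(r.finish_job())"
```

```text
the job is handed in; nothing more can be done
None
```

I handed the job in at about 24 s of the 64 s allowed; no verdict came back. The prop's button showed out through the lower hole, the shaft is resting in both forks, the jar and spray can were left untouched, and I viewed 11 pictures, one over the limit of 10.

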